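# Fit the sample-port flange on its studs and lock it

## Task

Pick up the square flange by its blue handle, put it over the steel port collar and turn it by feel, pressing only lightly, until its four holes find the studs and it slides down fully flush. Leave it there and then swing the red retaining dog all the way in over its edge. Leave the cup and the pans where they are and never force the flange against the station.

Things in the scene. Friction and masses are not known exactly. Their poses are not given: they have to be found in the camera images.
- flange_center (a point): loose aluminium square flange, 100 x 100 x 12 mm, 0.3 to 0.5 kg, lying flat on the table; point at the centre of the plate, half-way up (6 mm above its underside); z up, x along the handle, x and y along the plate's edges. Round bore of 51.5 mm at the centre, four 10.5 mm through holes at (+-38, +-38) mm. It fits in any of its four quarter turns
- flange_handle (a point): centre of the flange's blue bridge handle, on the bore's axis, 53 mm above the flange's underside: a bar 88 mm long (x), 14 mm wide (y), 14 mm high, on two posts of 10 mm at x = +-36 mm; free space of 34 mm between the bar and the plate
- port (a point): on the axis of the fixed station's port, at the level of the seat (31 mm above the table) where the flange's underside rests when home; z up, x and y along the deck's edges. Round it stand four brass studs of 8 mm, 14 mm above the seat, so a flange resting on their tips is 14 mm too high
- station: fixed measuring station: grey deck 25 mm high, 200 mm (x) by 270 mm (y from -170 to +100); origin under the port's axis at table level, same axes as the port. Its black stud ring has studs nominally at (+-38, +-38) mm, but always sits turned about the port's axis by 5 to 24 degrees anticlockwise from above, an unknown amount that no pose reports; it is stiff and does not turn in use
- dog (a joint): red retaining dog, a flat lever on the station: 0 rad = open (arm along the port's +x, clear of the flange), 1.57 = its stop, arm along +y over the edge of a seated flange, 2.5 mm above its top. Turns anticlockwise from above as it closes; light friction (1 N at the pin), stays where left. Arm 34 mm long, tail 40 mm. A flange that is not home blocks it
- dog_pin (a point): point on the axis of the black upright grip pin on the dog's tail: pin of 12 mm diameter, from 54 to 96 mm above the table, point at 79.5 mm; 40 mm from the pivot, opposite the arm (open: towards -x of the port from the pivot; closed: towards -y)
- cup_mid (a point): bystander: steel sample cup, 52 mm across, 36 mm high; point half-way up
- pan_a_mid (a point): bystander: aluminium sample pan, 58 mm across, 16 mm high; point half-way up
- pan_b_mid (a point): bystander: aluminium sample pan, 58 mm across, 16 mm high; point half-way up
- collar_top (a point): top of the steel port collar, on its axis, 24 mm above the seat; the collar is 50 mm across, its top 6 mm tapered to 42 mm; it enters the flange's bore before the studs are reached and centres it
- dog_pivot (a point): upright pivot axis of the dog, at the underside of the lever (45.5 mm above the table), at (0, -82) mm in the port's axes; axes as the port's

How it is judged:
By the outcome, as a careful person would: the job done as asked, in the order asked, and still so for the second after the job is handed in, with the robot touching nothing.
It also fails if it takes over 72 s, if anything falls off the work surface, if the arm or the gripper's body presses on something with over 40 N, if the wrist force passes 120 N, or if a joint passes its speed limit or range.

## Robot

A 6-joint arm with a two-finger parallel gripper is mounted at the origin on the work surface. World frame = base frame: x ahead of the robot, y to its left, z up, the work surface at z = 0. Lengths are in m, angles in rad, forces in N, time in s.
With the tool pointing down it reaches from about 0.3 to 0.825 m from the base axis. Payload 5.4 kg.
Tool frame: the origin (TCP) lies at the very end of the fingers, on their centre line; the grasp point (between the pads) lies 19 mm behind it; z points along the fingers, y is the line along which they close (so a half turn about z gives the same grasp; the last joint's range is limited). The gripper opens to 92 mm and grips with 3 to 60 N. Pads are 20 mm wide; open, the fingers measure 128 mm over their backs; the gripper's body (75 mm by 189 mm) begins 69 mm behind the grasp point.
Start: joints at [-1.359, 0.158, 1.597, -0, 1.386, -0.21], TCP at [0.235, -0.525, 0.215] pointing down, gripper open.
Joint ranges: [-2.91, 2.91], [-0.94, 2.29], [0.18, 2.7], [-1.29, 4.43], [0.17, 2.64], [-3, 3]. Speed limits (rad/s): [2.57, 2.57, 3.14, 3.14, 3.14, 3.14].

## Interface

Orientations are given as a rotation vector (axis times angle).
In Python, from workcell import bot gives the robot as it stands. Calls block until the motion is done:
- bot.goto(position, orientation): joint-space move of the TCP to a pose.
- bot.line_to(position, rot=None, max_speed=0.15): straight line of the TCP; rot=None keeps the orientation; max_speed is the mean speed in m/s.
- bot.set_joints(angles): joint-space move.
- bot.set_gripper(opening, newtons=None): opening from 0.0 (shut) to 1.0 (fully open); newtons is the grip in N (None keeps the last); returns when the fingers have stopped.
- bot.hold(seconds).
- bot.inverse_kinematics(position, orientation): joint angles nearest the present ones, or None.
- bot.read_camera(name): name is "scene" or "top" or "wrist"; returns a dict with "pixels" (480x640x3 uint8, blue, green, red), "fx", "fy", "cx", "cy" (pixels), "k1" (the pictures are not rectified: a ray, as slopes to the right and down, at radius r is drawn at 1 + k1 r^2 times it, then the intrinsics apply), "R" (3x3) and "t" (3): a world point X has camera coordinates R X + t. Camera axes: x right, y down, z forward; pixel columns grow to the right and rows downward; lengths in m; the calibration is good to about 2 mm. A picture is of the moment at which its call begins. There is no depth.
A pose or a line that the arm cannot do raises bot.MotionError and nothing moves.
- bot.job_done(): hands the job in; it is judged then, once.
Readings, each from a call of its own:
- bot.current_clock(): time.
- bot.current_joints(): joint angles.
- bot.current_joint_vel(): joint speeds.
- bot.current_effort(): joint torques, N m.
- bot.current_ee_pos(): TCP position.
- bot.current_tool_rot(): TCP orientation.
- bot.current_contact_force(): force on the tool from outside, world axes, zero at the start.
- bot.current_ft_torque(): the same for the moment, N m.
- bot.current_opening(): opening from 0.0 (shut) to 1.0 (fully open).
- bot.current_grip_force(): force on a finger pad.
Only numpy, scipy, OpenCV 4.12 (cv2) and the standard library are available. Lean on these libraries where they do the work, as an engineer would, in place of code of your own. Each camera call takes 0.05 s, during which the arm holds its last target. There are 200 camera calls.

## Working session

There is one attempt and no reset: what is moved stays moved. The work goes in short steps, each a Python script; the robot and the scene stay as the last script left them, time stands still between calls to the robot, and variables do not carry over. Pictures are saved under pics/ and viewed, at most 10 in all, crops included, and the job is handed in when it is done.

```bash
ls; mkdir -p pics
cat > h.py <<'E'
import numpy as np, cv2
from scipy.spatial.transform import Rotation as Ro
from workcell import bot
def ray(c,u,v):
    K=np.array([[c["fx"],0,c["cx"]],[0,c["fy"],c["cy"]],[0,0,1.]])
    xd=np.array([(u-c["cx"])/c["fx"],(v-c["cy"])/c["fy"]]); x=xd.copy()
    for _ in range(20): x=xd/(1+c["k1"]*(x@x))
    R=np.array(c["R"]);t=np.array(c["t"])
    return -R.T@t, R.T@np.array([x[0],x[1],1])
def onz(c,u,v,z):
    o,d=ray(c,u,v); return o+d*(z-o[2])/d[2]
def proj(c,X):
    p=np.array(c["R"])@np.array(X)+np.array(c["t"]); x=p[:2]/p[2]; x=x*(1+c["k1"]*(x@x))
    return np.array([c["fx"]*x[0]+c["cx"],c["fy"]*x[1]+c["cy"]])
def mask(px,name):
    h=cv2.cvtColor(px,cv2.COLOR_BGR2HSV)
    if name=="blue": return cv2.inRange(h,(100,110,40),(130,255,255))
    if name=="red": return cv2.inRange(h,(0,120,60),(8,255,255))|cv2.inRange(h,(172,120,60),(180,255,255))
    if name=="brass": return cv2.inRange(h,(15,80,60),(35,255,255))
def down(yaw): # tool z down, tool y (closing) at world angle yaw
    y=np.array([np.cos(yaw),np.sin(yaw),0]);z=np.array([0,0,-1.]);x=np.cross(y,z)
    return Ro.from_matrix(np.c_[x,y,z]).as_rotvec()
E
python3 - <<'E'
from h import *
for n in ("scene","top"):
    c=bot.read_camera(n); cv2.imwrite(f"pics/{n}0.png",c["pixels"])
    print(n,c["fx"],c["k1"],-np.array(c["R"]).T@c["t"])
    for m in("blue","red","brass"):
        k=mask(c["pixels"],m); N,l,s,ce=cv2.connectedComponentsWithStats(k)
        for i in range(1,N):
            if s[i,4]>15: print(m,s[i],ce[i].round(1))
print(bot.current_tool_rot(),bot.current_clock())
E
```

```text
pics
scene 547.5699394182408 0.028078927820368964 [ 0.78448208 -0.43714799  0.83329938]
blue [363 158  36  30 324] [380.5 171.7]
red [222 369  48  29 540] [247.6 382.2]
brass [261 311   6   7  33] [263.5 313.8]
brass [307 321   6   6  29] [309.9 323.3]
brass [247 355   6   7  34] [249.4 358.2]
brass [295 366   7   7  37] [298. 369.]
top 553.3877170739662 0.0005721527453294444 [0.40298412 0.00906256 1.09080478]
blue [186 213  44  23 330] [207.9 224.2]
red [442 213  13  42 319] [447.9 231.1]
brass [416 202   5   5  18] [417.7 203.9]
brass [427 240   4   5  17] [428.6 241.9]
brass [388 250   5   5  19] [390.2 251.6]
[-3.07032282e+00 -6.57315225e-01 -1.08403834e-06] 0.1
```

View pics/top0.png

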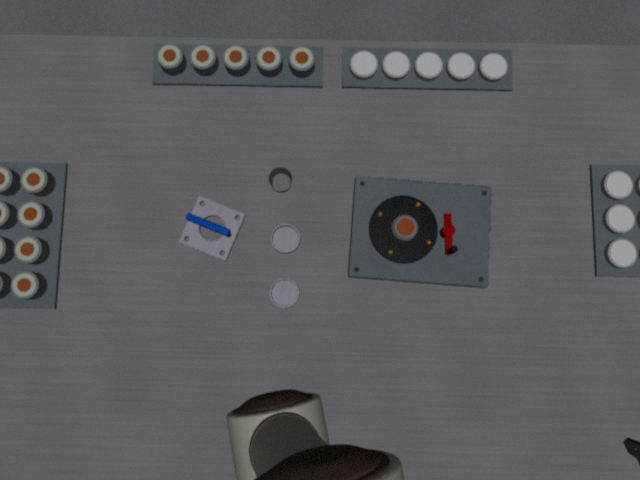

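View pics/scene0.png

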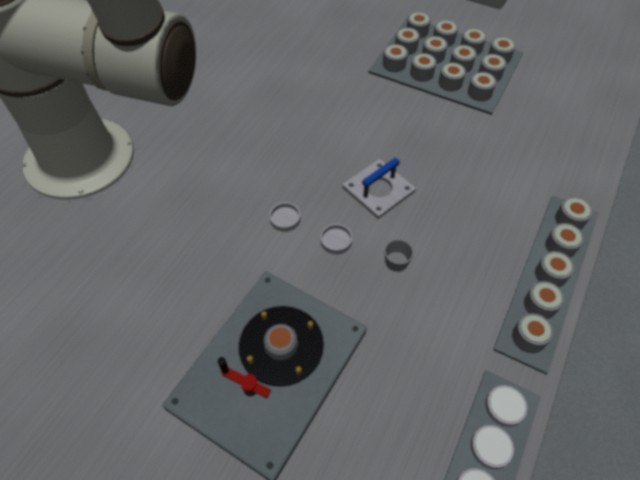

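The top view shows the flange and its blue handle near (208,225), the cup at (281,180) and the pans at (286,239) and (285,293). The collar is at (405,228) with the studs round it, and the red dog is at (448,231) with its pin at about (453,250). The scene view agrees. I'll triangulate these points next.

Run:
```python
from h import *
for n in ("scene","top"):
    c=bot.read_camera(n); px=c["pixels"]
    k=mask(px,"blue"); cs=max(cv2.findContours(k,0,2)[0],key=cv2.contourArea)
    # bar in image: moments axis
    ys,xs=np.nonzero(k); P=np.c_[xs,ys].astype(float)
    W=np.array([onz(c,*p,0.056)[:2] for p in P]); m=W.mean(0); e=np.linalg.svd(W-m)[2][0]
    print(n,"handle",m.round(4),"yaw",np.degrees(np.arctan2(e[1],e[0])).round(1),"len",np.ptp((W-m)@e).round(4))
    k=mask(px,"brass"); N,l,s,ce=cv2.connectedComponentsWithStats(k)
    S=np.array([onz(c,*ce[i],0.043)[:2] for i in range(1,N) if s[i,4]>7 and s[i,4]<60])
    print("studs",S.round(4).tolist())
    if len(S)==4:
        m=S.mean(0); d=S-m; print("port",m.round(4),np.hypot(*d.T).round(4),(np.degrees(np.arctan2(d[:,1],d[:,0]))%90-45).round(1))
    k=mask(px,"red"); N,l,s,ce=cv2.connectedComponentsWithStats(k); i=1+np.argmax(s[1:,4])
    ys,xs=np.nonzero(l==i); W=np.array([onz(c,x,y,0.05)[:2] for x,y in zip(xs,ys)]); m=W.mean(0); e=np.linalg.svd(W-m)[2][0]
    print("dog",m.round(4),"yaw",np.degrees(np.arctan2(e[1],e[0])).round(1))
    # deck outline by colour: greenish-grey
    h=cv2.cvtColor(px,cv2.COLOR_BGR2HSV); 
    pts={"top":[(362,183),(487,190),(477,279),(354,270)],"scene":[(267,280),(355,328),(270,465),(175,401)]}[n]
    D=np.array([onz(c,*p,0.025)[:2] for p in pts]); print("deck screws",D.round(4).tolist(), [np.degrees(np.arctan2(*(D[(j+1)%4]-D[j])[::-1])).round(1) for j in range(4)])
    for nm,p,z in {"top":[("cup",(281,180),.03),("pa",(286,239),.012),("pb",(285,293),.012),("pin",(454,250),.09),("collar",(405,227),.055)],"scene":[("cup",(399,255),.018),("pb",(285,216),.012),("pa",(337,238),.012),("pin",(223,363),.09),("collar",(281,339),.055)]}[n]:
        print(nm,onz(c,*p,z)[:2].round(4))
```

```text
scene handle [0.5703 0.2057] yaw -109.9 len 0.0915
studs [[0.5255, -0.1403], [0.5983, -0.1202], [0.545, -0.2135], [0.6183, -0.1937]]
port [ 0.5718 -0.1669] [0.0534 0.0538 0.0537 0.0537] [15.1 15.4 15.1 15.1]
dog [ 0.5644 -0.2479] yaw 1.2
deck screws [[0.492, -0.0771], [0.6616, -0.0862], [0.6475, -0.3262], [0.478, -0.3158]] [np.float64(-3.1), np.float64(-93.4), np.float64(176.5), np.float64(86.6)]
cup [0.6679 0.0779]
pb [0.4466 0.0608]
pa [0.554  0.0624]
pin [ 0.5301 -0.2503]
collar [ 0.5748 -0.1684]
top handle [0.5696 0.2058] yaw 68.7 len 0.0892
studs [[0.6186, -0.1944], [0.5985, -0.1207], [0.5451, -0.2145], [0.525, -0.1412]]
port [ 0.5718 -0.1677] [0.0539 0.054  0.0539 0.0538] [15.3 15.4 15.3 15.4]
dog [ 0.5655 -0.25  ] yaw 179.3
deck screws [[0.6623, -0.0883], [0.6526, -0.3345], [0.477, -0.3108], [0.4902, -0.0738]] [np.float64(-92.3), np.float64(172.3), np.float64(86.8), np.float64(-4.8)]
cup [0.6643 0.0711]
pa [0.55   0.0594]
pb [0.4442 0.0588]
pin [ 0.5246 -0.2506]
collar [ 0.5711 -0.1676]
```

Run:
```python
from h import *
h=np.array([0.570,0.2058]); 
best=None
for c in (-20.3,159.7,):
    q=bot.inverse_kinematics([*h,0.034],down(np.radians(c))); 
    print(c,None if q is None else np.round(q,2))
    for d in (35.5,-54.5,):
        q=bot.inverse_kinematics([0.5718,-0.1672,0.065],down(np.radians(c+d))); print("  ",c+d,None if q is None else np.round(q,2))
c=np.radians(159.7)
q=bot.inverse_kinematics([*h,0.034],down(c))
if q is None or abs(q[5])>2.2: c-=np.pi
print("use",np.degrees(c))
bot.goto([*h,0.16],down(c))
v=bot.read_camera("wrist"); cv2.imwrite("pics/w1.png",v["pixels"])
k=mask(v["pixels"],"blue"); ys,xs=np.nonzero(k)
W=np.array([onz(v,x,y,0.06)[:2] for x,y in zip(xs,ys)]); m=W.mean(0); e=np.linalg.svd(W-m,full_matrices=False)[2][0]
print(m,np.degrees(np.arctan2(e[1],e[0])),np.ptp((W-m)@e),bot.current_clock(),bot.current_contact_force())
```

```text
-20.3 [0.15 0.43 1.64 0.   1.07 0.5 ]
   15.2 [-0.49  0.37  1.66 -0.    1.12 -0.75]
   -74.8 [-0.49  0.37  1.66  0.    1.12  0.82]
159.7 [ 0.15  0.43  1.64 -0.    1.07 -2.64]
   195.2 [-0.49  0.37  1.66 -0.    1.12  2.39]
   105.19999999999999 [-0.49  0.37  1.66  0.    1.12 -2.32]
use -20.300000000000008
[0.5706604 0.2110295] -110.92868029657782 0.0852441716038495 3.0833 [-0.17722515  0.13057806 -0.38209175]
```

View pics/w1.png

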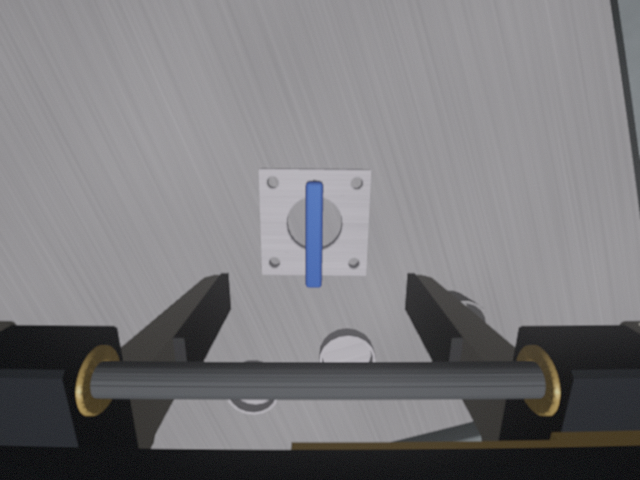

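The wrist view shows the flange square between the fingers, with the bar at column 314. The holes are at (272,182), (357,183), (275,262) and (353,263). I'll use the hole centres for the along-bar position, then grasp.

Run:
```python
from h import *
v=bot.read_camera("wrist")
H=np.array([onz(v,*p,0.012)[:2] for p in [(272,182),(357,183),(275,262),(353,263)]])
m=H.mean(0); print(H.round(4).tolist(),m, np.linalg.norm(H-m,axis=1), [np.degrees(np.arctan2(*(H[a]-H[b])[::-1])).round(1) for a,b in((0,2),(1,3))])
px=v["pixels"]; k=mask(px,"blue"); ys,xs=np.nonzero(k); print("bar rows",ys.min(),ys.max(), onz(v,314,ys.min(),.06), onz(v,314,181.5,.06),onz(v,314,287,.06))
t=bot.read_camera("top"); p=[(201,203),(238,216),(222,254),(187,239)]
print(np.array([onz(t,*q,0.012)[:2] for q in p]).mean(0))
```

```text
[[0.548, 0.2578], [0.6192, 0.2304], [0.522, 0.1868], [0.5913, 0.1599]] [0.57014227 0.20871788] [0.0538534  0.05367112 0.05294918 0.0532392 ] [np.float64(69.9), np.float64(68.4)]
bar rows 182 286 [0.58546792 0.24923971 0.06      ] [0.58560043 0.24959388 0.06      ] [0.55530886 0.16864852 0.06      ]
[0.56951122 0.20583935]
```

Run:
```python
from h import *
h=np.array([0.5701,0.2072]); r=down(np.radians(69.2-90))
bot.goto([*h,0.10],r); bot.line_to([*h,0.034],max_speed=0.08)
print("f",bot.current_contact_force())
bot.set_gripper(0.0,30); print(bot.current_opening()*92,bot.current_grip_force(),bot.current_contact_force())
bot.line_to([*h,0.18],max_speed=0.15)
print(bot.current_opening()*92,bot.current_contact_force(),bot.current_ft_torque())
bot.goto([0.5718,-0.1672,0.18],down(np.radians(15.2)))
bot.line_to([0.5718,-0.1672,0.105])
bot.hold(.2)
print(bot.current_ee_pos(),bot.current_contact_force(),bot.current_ft_torque(),bot.current_clock())
for n in("scene","wrist"): cv2.imwrite(f"pics/{n}2.png",bot.read_camera(n)["pixels"])
a=cv2.imread("pics/scene2.png")[220:460,130:450]; b=cv2.imread("pics/wrist2.png"); cv2.imwrite("pics/c2.png",np.hstack([cv2.resize(a,(400,300)),cv2.resize(b,(400,300))]))
```

```text
f [ 0.14553654 -0.75835021  0.23462589]
13.931235871390971 30.000364780426025 [-2.5352774   0.26818135  3.06494   ]
13.480963561185645 [ 0.82317927 -0.48076069 -4.54823334] [-0.02920671 -0.02163606 -0.03031598]
[ 0.57281081 -0.16766425  0.10658044] [ 0.55205527 -0.59200401 -3.48171921] [ 0.00133625 -0.06670737 -0.03094874] 9.0417
```

View pics/c2.png

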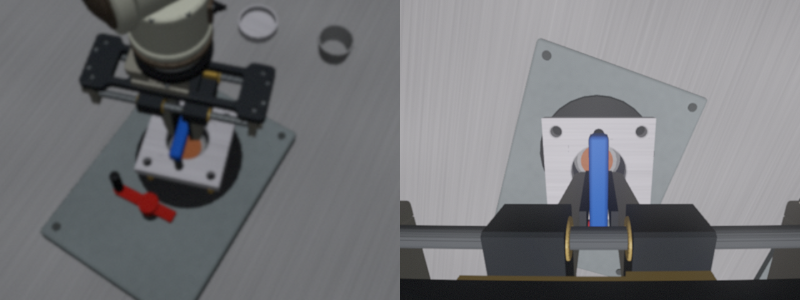

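The flange is held level and square over the collar, with no visible tilt. Next is a guarded descent.

```bash
cat >> h.py <<'E'
def f(): return np.array(bot.current_contact_force())
def lower(p,yaw,zstop,f0,fz=6,step=0.002,v=0.03):
    """step down until zstop or push>fz; shift sideways to relieve lateral load"""
    p=np.array(p,float); r=down(np.radians(yaw))
    while p[2]>zstop:
        p[2]-=step; bot.line_to(p,r,max_speed=v)
        d=f()-f0
        l=np.hypot(*d[:2])
        if l>2.5: p[:2]+=d[:2]/l*0.0005
        print("z",(bot.current_ee_pos()[2]*1e3).round(2),(p*1e3).round(1),"dF",d.round(1),"t",round(bot.current_clock(),2))
        if d[2]>fz: return p,False
    return p,True
E
python3 - <<'E'
from h import *
f0=f()
p,ok=lower([0.5718,-0.1672,0.105],15.2,0.080,f0)
print(p,ok,np.array(bot.current_ft_torque()).round(3))
np.save("st.npy",np.r_[p,f0])
E
```

```text
z 102.82 [ 571.8 -167.2  103. ] dF [-0.4 -0.6 -0.6] t 9.39
z 100.7 [ 571.8 -167.2  101. ] dF [-0.4 -0.6 -0.4] t 9.64
z 98.79 [ 571.8 -167.2   99. ] dF [-0.  -0.6 -0. ] t 9.89
z 96.8 [ 571.8 -167.2   97. ] dF [ 0.3 -1.3 -0.3] t 10.14
z 94.82 [ 571.8 -167.2   95. ] dF [ 0.1 -0.3 -0.5] t 10.39
z 92.8 [ 571.8 -167.2   93. ] dF [ 0.1  0.  -0.6] t 10.64
z 90.78 [ 571.8 -167.2   91. ] dF [-0.3 -0.2 -0.2] t 10.89
z 88.76 [ 571.8 -167.2   89. ] dF [-0.4  0.2 -0.1] t 11.14
z 86.79 [ 571.8 -167.2   87. ] dF [-0.9 -0.5 -0.4] t 11.39
z 84.8 [ 571.8 -167.2   85. ] dF [-0.4 -1.   0.1] t 11.64
z 82.89 [ 571.8 -167.2   83. ] dF [-0.4 -0.6  0.3] t 11.89
z 80.48 [ 571.8 -167.2   81. ] dF [-2.3  0.2 -0.3] t 12.14
z 78.38 [ 571.8 -167.2   79. ] dF [-1.9  0.2 -0.2] t 12.39
[ 0.5718 -0.1672  0.079 ] True [ 0.133  0.318 -0.065]
```

Collar entry went smoothly. Now down onto the studs, in small steps.

Run:
```python
from h import *
s=np.load("st.npy")
p,ok=lower(s[:3],15.2,0.067,s[3:],fz=5,step=0.001,v=0.02)
print(p,ok,np.array(bot.current_ft_torque()).round(3))
np.save("st.npy",np.r_[p,s[3:]])
```

```text
z 77.69 [ 571.3 -167.2   78. ] dF [-2.9 -0.1  0.7] t 12.64
z 76.93 [ 570.9 -167.    77. ] dF [-3.5  1.7  0.3] t 12.89
z 76.07 [ 570.9 -167.    76. ] dF [-1.   1.1 -0.2] t 13.14
z 75.01 [ 570.9 -167.    75. ] dF [-1.1  0.1 -1.1] t 13.39
z 73.94 [ 570.9 -167.    74. ] dF [-0.4  0.7 -0.2] t 13.64
z 72.88 [ 570.9 -167.    73. ] dF [-0.7 -0.2 -0.9] t 13.89
z 71.93 [ 570.9 -167.    72. ] dF [-0.7 -0.5 -0.9] t 14.14
z 70.95 [ 570.9 -167.    71. ] dF [ 0.9  0.  -0.1] t 14.39
z 69.93 [ 570.9 -167.    70. ] dF [ 0.6 -0.3  0.2] t 14.64
z 68.96 [ 570.9 -167.    69. ] dF [ 0.3 -0.7 -0.1] t 14.89
z 67.94 [ 570.9 -167.    68. ] dF [0.2 0.5 0.2] t 15.14
z 66.9 [ 570.9 -167.    67. ] dF [-0.  -1.2  1.2] t 15.39
[ 0.57085098 -0.16700005  0.067     ] True [ 0.001 -0.085  0.057]
```

The holes found the studs at the first try. Now seat it, release, retreat and look.

Run:
```python
from h import *
s=np.load("st.npy")
p,ok=lower(s[:3],15.2,0.0625,s[3:],fz=5,step=0.0005,v=0.02)
bot.set_gripper(0.4); print("rel",(f()-s[3:]).round(1),bot.current_opening()*92)
bot.line_to([p[0],p[1],0.19],max_speed=0.15)
r=down(np.radians(-3))
bot.goto([0.45,-0.36,0.22],down(np.radians(15.2)))
ims=[]
for n in("scene","top"):
    c=bot.read_camera(n); px=c["pixels"]; q=proj(c,[.5718,-.2,.05]).astype(int)
    k=mask(px,"blue"); ys,xs=np.nonzero(k)
    for z in(.084+.003,.098+.003):
        W=np.array([onz(c,x,y,z)[:2] for x,y in zip(xs,ys)]); print(n,z,W.mean(0))
    ims.append(cv2.resize(px[q[1]-75:q[1]+75,q[0]-100:q[0]+100],(400,300),interpolation=cv2.INTER_CUBIC))
cv2.imwrite("pics/c3.png",np.hstack(ims)); print(bot.current_clock())
```

```text
z 66.48 [ 570.9 -167.    66.5] dF [ 0.1 -1.  -0.9] t 15.64
z 65.98 [ 570.9 -167.    66. ] dF [-0.3 -0.5  0.1] t 15.89
z 65.45 [ 570.9 -167.    65.5] dF [ 0.3 -0.4 -0.1] t 16.14
z 65.01 [ 570.9 -167.    65. ] dF [ 0.3 -0.8 -0.6] t 16.39
z 64.92 [ 570.9 -167.    64.5] dF [-1.8  0.4  3.4] t 16.64
z 64.89 [ 570.4 -166.9   64. ] dF [-4.4  0.6  9.4] t 16.89
rel [ 0.1 -1.3  2.7] 36.83573758105717
scene 0.08700000000000001 [ 0.57268818 -0.16821209]
scene 0.101 [ 0.57666127 -0.17325712]
top 0.08700000000000001 [ 0.57222964 -0.16863292]
top 0.101 [ 0.56986919 -0.16615461]
19.4167
```

View pics/c3.png

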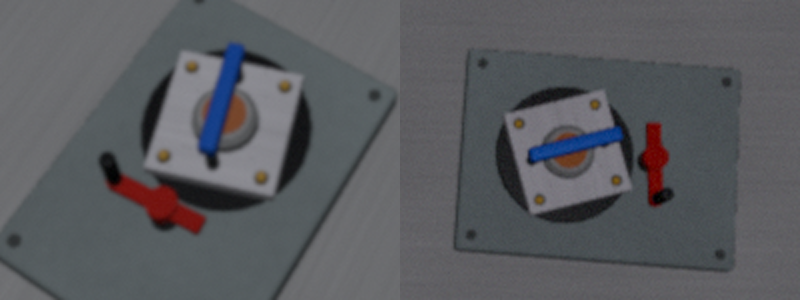

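Both views show the flange flat, with all four studs through its holes and the handle at seated height. The pin is still open, about (0.527,-0.249). Next I close the dog.

Run:
```python
from h import *
a=np.radians(-3.3); P=np.array([0.5718,-0.1672])+[0.082*np.sin(a),-0.082*np.cos(a)]
pin=lambda t:P+0.04*np.array([np.cos(a+np.pi+t),np.sin(a+np.pi+t)])
print(P,pin(0)); r=down(a-np.pi/2); p0=pin(0)-[0,0.0015]
bot.goto([*p0,0.15],r); bot.set_gripper(0.4)
bot.line_to([*p0,0.063],max_speed=0.08); bot.hold(.1); f0=f(); print(f0)
bot.set_gripper(0.0,8); bot.hold(.1); print("grip mm",bot.current_opening()*92,bot.current_grip_force(),(f()-f0).round(1),bot.current_ee_pos())
off=np.zeros(2)
if bot.current_opening()*92>9:
  for d in range(8,93,7):
    q=pin(np.radians(d))+off; bot.line_to([*q,0.063],r,max_speed=0.06)
    g=(f()-f0); print(d,g.round(1),(bot.current_ee_pos()*1e3).round(1),(bot.current_opening()*92).round(1),(off*1e3).round(1))
    rad=np.array([np.cos(a+np.pi+np.radians(d)),np.sin(a+np.pi+np.radians(d))])
    gr=g[:2]@rad
    if abs(gr)>4: off+=rad*np.sign(gr)*0.0007
    if np.linalg.norm(g)>20: print("stop");break
print(bot.current_clock())
c=bot.read_camera("scene"); px=c["pixels"]; q=proj(c,[.5718,-.2,.05]).astype(int)
t=bot.read_camera("top")["pixels"]
cv2.imwrite("pics/c4.png",np.hstack([cv2.resize(px[q[1]-75:q[1]+75,q[0]-100:q[0]+100],(400,300)),cv2.resize(t[150:300,330:530],(400,300))]))
```

```text
[ 0.56707975 -0.24906403] [ 0.52714608 -0.24676147]
[-0.09967695  0.22887736 -0.3067134 ]
grip mm 11.623838930379783 8.000063449144363 [-1.3 -0.2  1.1] [ 0.52715055 -0.24835085  0.06308847]Traceback (most recent call last):
  File "<stdin>", line 12, in <module>
AttributeError: 'float' object has no attribute 'round'
```

Run:
```python
from h import *
a=np.radians(-3.3); P=np.array([0.5718,-0.1672])+[0.082*np.sin(a),-0.082*np.cos(a)]
pin=lambda t:P+0.04*np.array([np.cos(a+np.pi+t),np.sin(a+np.pi+t)])
r=down(a-np.pi/2); f0=np.array([-.1,.23,-.31]); off=np.zeros(2)
for d in [10,*range(16,93,7)]:
    q=pin(np.radians(d))+off; bot.line_to([*q,0.063],r,max_speed=0.06)
    g=(f()-f0); print(d,g.round(1),(np.array(bot.current_ee_pos())*1e3).round(1),round(bot.current_opening()*92,1),(off*1e3).round(1))
    rad=np.array([np.cos(a+np.pi+np.radians(d)),np.sin(a+np.pi+np.radians(d))])
    gr=g[:2]@rad
    if abs(gr)>4: off+=rad*np.sign(gr)*0.0007
    if np.linalg.norm(g)>20: print("stop");break
print(bot.current_clock())
c=bot.read_camera("scene"); px=c["pixels"]; q=proj(c,[.5718,-.2,.05]).astype(int)
t=bot.read_camera("top")["pixels"]
cv2.imwrite("pics/c4.png",np.hstack([cv2.resize(px[q[1]-75:q[1]+75,q[0]-100:q[0]+100],(400,300)),cv2.resize(t[150:300,330:530],(400,300))]))
```

```text
10 [-2.1  2.3  3.3] [ 527.2 -253.7   63. ] 12.0 [0. 0.]
16 [-2.4  0.2  2. ] [ 528.1 -258.3   62.9] 12.1 [0. 0.]
23 [-1.1 -0.6  0.6] [ 529.5 -263.2   62.9] 11.7 [0. 0.]
30 [-0.9  0.2  0. ] [ 531.5 -267.5   62.8] 12.0 [0. 0.]
37 [-0.4 -0.3 -0.6] [ 534.  -271.6   62.8] 11.4 [0. 0.]
44 [-0.4  0.8 -1.5] [ 537.  -275.4   62.8] 11.8 [0. 0.]
51 [-0.3  0.4 -3.4] [ 540.4 -278.8   62.8] 11.9 [0. 0.]
58 [ 0.5  1.3 -2.3] [ 544.3 -281.8   62.9] 11.6 [0. 0.]
65 [ 1.   3.4 -2.5] [ 548.5 -284.2   62.8] 11.9 [0. 0.]
72 [ 1.3  3.7 -2.7] [ 552.9 -286.1   62.8] 11.7 [0. 0.]
79 [-0.8  5.2 -2.3] [ 557.4 -287.3   62.8] 11.8 [0. 0.]
86 [-0.6  4.3 -1.2] [ 562.1 -287.9   62.9] 11.6 [0.2 0.7]
26.6583
```

View pics/c4.png

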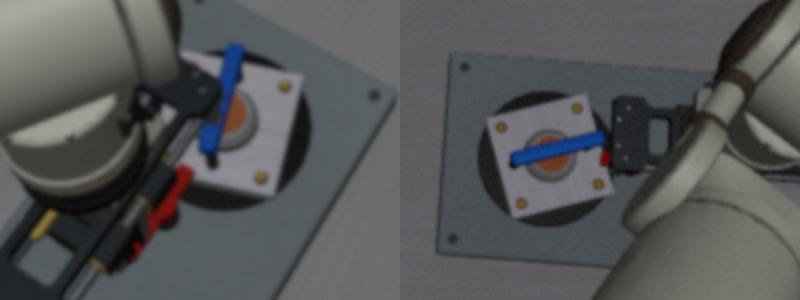

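The dog's arm is over the flange edge at about 86°. Now I push on to the stop, by feel.

Run:
```python
from h import *
a=np.radians(-3.3); r=down(a-np.pi/2); bot.set_gripper(0.0,20)
p=np.array(bot.current_ee_pos()); f0=f(); print(f0)
for i in range(14):
    p[:2]+=0.0008*np.array([np.cos(a),np.sin(a)]); bot.line_to(p,r,max_speed=0.02); bot.hold(.05)
    g=f()-f0; print((p*1e3).round(1),(np.array(bot.current_ee_pos())*1e3).round(1),g.round(1))
    if g[0]<-7: break
bot.set_gripper(0.35); print(f(),bot.current_opening())
p=np.array(bot.current_ee_pos()); bot.line_to([*p[:2],0.16],max_speed=0.1)
bot.goto([0.40,-0.42,0.25],r)
ims=[]
for n in("scene","top"):
    c=bot.read_camera(n); px=c["pixels"]; q=proj(c,[.5718,-.2,.05]).astype(int)
    k=mask(px,"red"); N,l,s,ce=cv2.connectedComponentsWithStats(k); i=1+np.argmax(s[1:,4])
    ys,xs=np.nonzero(l==i); W=np.array([onz(c,x,y,0.05)[:2] for x,y in zip(xs,ys)]); m=W.mean(0); e=np.linalg.svd(W-m)[2][0]
    print("dog",m.round(4),"yaw",np.degrees(np.arctan2(e[1],e[0])).round(1)%180)
    ims.append(cv2.resize(px[q[1]-75:q[1]+75,q[0]-100:q[0]+100],(400,300),interpolation=cv2.INTER_CUBIC))
cv2.imwrite("pics/c5.png",np.hstack(ims)); print(bot.current_clock())
```

```text
[-0.97475815  3.90703961 -2.73474687]
[ 562.9 -287.9   62.9] [ 562.2 -287.9   62.8] [-2.3  0.7  1.8]
[ 563.7 -288.    62.9] [ 562.2 -287.9   62.8] [-5.2  1.5  3.5]
[ 564.5 -288.    62.9] [ 562.3 -287.9   62.8] [-8.   2.1  5.9]
[ 0.12832213  0.63113576 -0.51024252] 0.35114784749860933
dog [ 0.5661 -0.2509] yaw 88.3
dog [ 0.5669 -0.252 ] yaw 86.4
30.5083
```

View pics/c5.png

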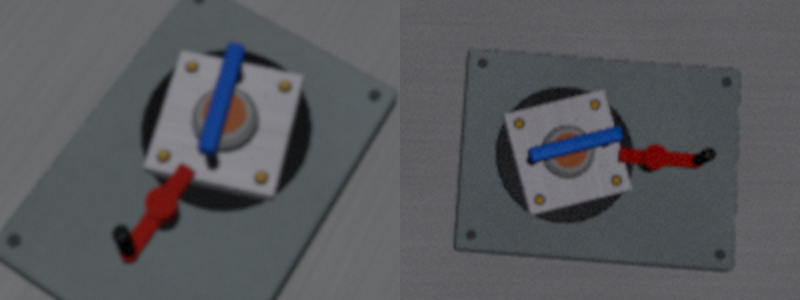

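The dog met a firm stop at 8 N and sits over the flange edge, with its pin in the -y direction. I'll check the angle from closer before handing in.

Run:
```python
from h import *
bot.goto([0.47,-0.235,0.27],down(np.radians(-93.3)))
bot.hold(.2); c=bot.read_camera("wrist"); print(-np.array(c["R"]).T@c["t"])
px=c["pixels"]; k=mask(px,"red"); N,l,s,ce=cv2.connectedComponentsWithStats(k); i=1+np.argmax(s[1:,4])
ys,xs=np.nonzero(l==i); W=np.array([onz(c,x,y,0.05)[:2] for x,y in zip(xs,ys)]); m=W.mean(0); e=np.linalg.svd(W-m,full_matrices=False)[2][0]
print("dog",m,np.degrees(np.arctan2(e[1],e[0]))%180,np.ptp((W-m)@e),s[i])
S=cv2.connectedComponentsWithStats(mask(px,"brass")); print([(S[3][j].round(1).tolist(),S[2][j,4]) for j in range(1,S[0]) if S[2][j,4]>20])
cv2.imwrite("pics/w6.png",px); print(bot.current_clock())
```

```text
[ 0.54503172 -0.2404368   0.43959213]
dog [ 0.56728773 -0.24949434] 86.85850075101432 0.07084451186065628 [293 111  68  22 925]
[([267.9, 73.7], np.int32(41)), ([200.9, 98.9], np.int32(39)), ([292.3, 144.9], np.int32(35)), ([228.0, 167.6], np.int32(34)), ([226.5, 382.5], np.int32(791)), ([408.7, 382.9], np.int32(784)), ([380.2, 443.0], np.int32(3918))]
31.575
```

View pics/w6.png

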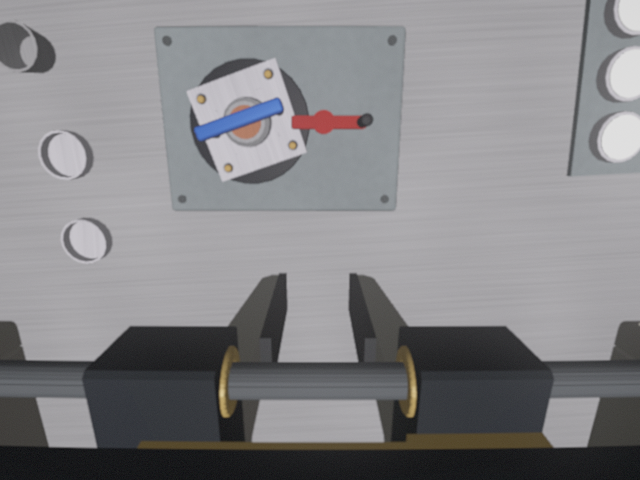

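The close view shows the dog parallel to the deck edge: it measures 86.9° in the world, and the stop should be at 86.7°. The flange is flush with its four studs through, and the cup and pans are where they were. The gripper is clear, so I'm handing in.

```bash
python3 -c "
from h import *
print(bot.job_done())"
```

```text
the job is handed in; nothing more can be done
None
```

The flange is seated flush on all four studs, the dog is swung in to its stop over the edge, the cup and pans were left alone, and the job was handed in at about 32 s.

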